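# Uncover the cap canister and slide it under the feed chute

### The arm

A 6-joint arm with a two-finger parallel gripper is mounted at the origin on the work surface. World frame = base frame: x ahead of the robot, y to its left, z up, the work surface at z = 0. Lengths are in m, angles in degrees, forces in N, time in s.
With the tool pointing down it reaches from about 0.25 to 0.725 m from the base axis. Payload 9.7 kg.
Tool frame: the origin (TCP) lies between the finger pads; the fingertips stand 19 mm ahead of it and the grasp point (between the pads) is the TCP; z points along the fingers, y is the line along which they close (so a half turn about z gives the same grasp; the last joint's range is limited). The gripper opens to 85 mm and grips with 20 to 120 N. Pads are 22 mm wide; open, the fingers measure 114 mm over their backs; the gripper's body (76 mm by 85 mm) begins 54 mm behind the grasp point. The pads swing forward as they close: fully open they stand 13 mm farther back than shut.
Start: joints at [-68.755, 4.979, 10.078, 95.1, 0, 90], TCP at [0.199, -0.513, 0.23] pointing down, gripper open.
Joint ranges: [-179.16, 179.16], [-48.56, 103.87], [-65.8, 70.77], [-126.05, 130.52], [-82.76, 87.17], [-180, 180]. Speed limits (degrees/s): [127.2, 127.2, 147.25, 180, 180, 180].

### API

Orientations are given as [roll, pitch, yaw] about the fixed x, y, z axes, in that order (R = Rz(yaw) Ry(pitch) Rx(roll)).
In Python, from workcell import bot gives the robot as it stands. The module is installed in compiled form; this text tells all that it offers.
- The arm moves only by the shell command python3 -m crank 'ROWS' [OPENING] [FORCE]. ROWS is JSON, a list that holds one entry, the list of rows, each a list of 6 numbers: the shift along the world's x, y, z as a fraction of full scale, then the turn, a rotation vector about the world's x, y, z as a fraction of full scale. In form: [[[x, y, z, wx, wy, wz], ...]]. A call has 1 to 20 rows; each row shifts and turns the commanded pose from where the row before left it; what a row does not reach is not made up. Full scale, the value 1, is 20 mm for a shift and 0.12 rad for a turn. A row lasts 1/12 s, in which the tool goes at most 41.7 mm and 7.16 degrees, less where a joint would pass 70% of its speed; a pose out of reach is approached as far as the arm can. A call with a number of a shift or a turn outside -1 to 1 is refused whole. A call with a gripper value outside its range is refused whole. OPENING is the opening, from 0 (shut) to 1 (fully open), set as the call begins (- or left out, the last holds). The fingers move at their own pace and stop on an object; FORCE is the grip in N (left out, the last holds). Time passes only in rows, so rows that do not move let the fingers close. It gives the time, the measured TCP pose, the force, the opening and the grip force at its end, in the units of the state.
- bot.get_obs(): the state, without advancing time (a new reading comes with each control period).
- bot.camera(name): name is "side" or "top" or "wrist"; returns the picture (420x560x3 uint8, red, green, blue); there is no depth.
- bot.camera_model(name): a dict with "vertical_fov" (degrees; the focal length in pixels is half the picture's height over the tangent of half this angle, whatever the lens; pixels are square), "cx", "cy" (the principal point, pixels), "R" (3x3) and "t" (3): a world point X has camera coordinates R X + t. Camera axes: x right, y down, z forward; pixel columns grow to the right and rows downward; lengths in m; the calibration is good to about 2 mm. A picture is of the moment at which its call begins: read the wrist's pose just before it. camera_model takes no time and is no camera call; for the wrist camera it gives the pose at the moment of the call.
- bot.job_done(): hands the job in; it is judged then, once.
The state is a dict: "time": time; "q": joint angles; "qd": joint speeds; "joint_efforts": joint torques, N m; "ee_pos": TCP position; "tcp_rot": TCP orientation; "wrist_force": force on the tool from outside, world axes, zero at the start; "torque": the same for the moment, N m; "opening": finger opening in m; "grasp_force": force on a finger pad.
Only numpy, scipy, OpenCV 4.12 (cv2) and the standard library are available. Lean on these libraries where they do the work, as an engineer would, in place of code of your own. Each camera call takes 0.05 s, during which the arm holds its last target. There are 200 camera calls.

### The job

Get the steel canister ready for filling: lift its lid off by the knob and lay it down, knob up, in the empty tray without dropping it. Then slide the open canister along the table, without lifting or tipping it, until it sits fully home against both fences of the V-shaped stop under the chute. Leave the bottles where they stand.

Things in the scene. Friction and masses are not known exactly. Their poses are not given: they have to be found in the camera images.
- canister: loose round open-topped steel canister, 130 mm outer diameter, 85 mm tall, wall 3 mm, 0.35 to 0.7 kg, standing on the table; origin at the centre of its underside, z up its axis
- lid: loose round steel lid, 0.18 to 0.29 kg, on the canister at the start. Origin: centre of its underside, z up to the knob. Heights above origin: plug of 116 mm diameter 0 to 8 mm (4 mm play inside the canister), rim disc of 138 mm diameter 8 to 12 mm, black knob: neck of 16 mm diameter to 22 mm, head of 30 mm diameter 22 to 48 mm. Seated, its origin is 77 mm above the canister's
- tray_empty: the empty one of two equal shallow square aluminium trays, fixed to the table, 200 x 200 mm outside, 30 mm tall, walls and floor 4 mm; origin at the centre of its underside, x and y along its sides, z up. The lid goes here
- tray_full: the other tray, same size, with three bottles standing in it; origin as for the empty tray
- dock: fixed filling station. Origin on the table where the canister's origin lies when fully home; x points level into the V. Two dark steel fences, 90 mm long, 40 mm tall, 10 mm thick, form a 90 degree V open to -x and touch the canister 45 degrees either side of +x. A post 135 mm beyond the origin carries a 56 mm wide sloping chute: lip 35 mm beyond the origin and 160 mm up, top end 275 mm up
- bottle_0: a standing amber glass bottle with a black cap, 60 mm diameter, 130 mm tall; origin at the centre of its underside; on the table to the left of the filling station
- bottle_1: a standing amber glass bottle with a black cap, 60 mm diameter, 130 mm tall; origin at the centre of its underside; on the table to the right of the filling station
- bottle_2: a standing amber glass bottle with a black cap, 60 mm diameter, 130 mm tall; origin at the centre of its underside; in the full tray
- bottle_3: a standing amber glass bottle with a black cap, 60 mm diameter, 130 mm tall; origin at the centre of its underside; in the full tray
- bottle_4: a standing amber glass bottle with a black cap, 60 mm diameter, 130 mm tall; origin at the centre of its underside; in the full tray
Mind the look-alikes: they are no part of the job. What is shaped like the lid but green or orange is not meant.

How it is judged (in metres and radians):
On the way, in this order (a step that is already met when the one before it is completed fails the run):
1. the lid lies flat, knob up and released, in the empty tray (x of lid in the frame of tray_empty between -0.03 and 0.03 m and y of lid in the frame of tray_empty between -0.03 and 0.03 m and z of lid in the frame of tray_empty below 0.012 m and angle between lid's own z axis and vertical below 0.1 rad and contact force between the fingers and lid below 0.1 N), for 0.3 s.
2. the open canister stands fully home in the V stop (horizontal distance between canister and dock below 0.01 m and height (world z) of canister below 0.006 m and angle between canister's own z axis and vertical below 0.06 rad), for 0.2 s.
At the end, for the whole second after the job is handed in: The lid lies flat, knob up, on the floor of the empty tray (centre within 30 mm of the tray's centre along each side, tilt under 0.1 rad), released and at rest; the canister stands upright on the table (tilt under 0.06 rad) at rest, its centre within 10 mm of the home point of the V stop (all of step 1 and all of step 2 and linear speed of each of canister, lid below 0.02 m/s); the robot touches nothing.
It fails at once if the canister is lifted more than 20 mm or tipped more than 0.3 rad (height (world z) of canister above 0.02 m or angle between canister's own z axis and vertical above 0.3 rad).
It fails at once if the lid is let go in the air (more than 25 mm above the table, away from the canister) (horizontal distance between lid and canister above 0.11 m and height (world z) of lid above 0.025 m and contact force between the fingers and lid below 0.01 N and contact force between lid and anything else below 0.01 N).
It fails at once if a bottle is moved more than 30 mm or tipped more than 0.3 rad (distance of any of bottle_0, bottle_1, bottle_2, bottle_3, bottle_4 from where it was at the start of the episode above 0.03 m or angle between any of bottle_0, bottle_1, bottle_2, bottle_3, bottle_4's own z axis and vertical above 0.3 rad).
It also fails if it takes over 67 s, if anything falls off the work surface, if the arm or the gripper's body presses on something with over 40 N, if the wrist force passes 120 N, or if a joint passes its speed limit or range.

## Working session

There is one attempt and no reset: what is moved stays moved. The work goes in short steps, Python scripts to look and compute and a shell command to move; the robot and the scene stay as the last step left them, time stands still between calls to the robot, and variables do not carry over. Pictures are saved under pics/ and viewed, at most 13 in all, crops included, and the job is handed in when it is done.

```bash
mkdir -p pics
python3 - <<'E'
from workcell import bot
import cv2,numpy as np
for n in("top","side"):
    im=bot.camera(n); cv2.imwrite(f"pics/{n}0.png",im[:,:,::-1]); m=bot.camera_model(n); print(n,{k:(np.round(v,4).tolist()) for k,v in m.items() if not isinstance(v,str)})
o=bot.get_obs();print(o)
E
```

```text
top {'vertical_fov': 52.1943, 'cx': 276.5121, 'cy': 208.4007, 'R': [[0.0266, -0.9995, 0.0139], [-0.9921, -0.0281, -0.1222], [0.1225, -0.0105, -0.9924]], 't': [-0.0114, 0.5604, 1.2072]}
side {'vertical_fov': 46.7855, 'cx': 270.0529, 'cy': 205.6265, 'R': [[-0.7587, -0.6512, -0.0188], [-0.3937, 0.4814, -0.7831], [0.519, -0.5867, -0.6216]], 't': [0.407, 0.243, 0.9738]}
{'time': 0.1, 'q': array([-6.87556032e+01,  5.00495502e+00,  1.00379095e+01,  9.50996340e+01,
       -7.10118618e-05,  9.00005697e+01]), 'qd': array([-0.07471812, -0.13578503,  0.13629419,  0.07722987,  0.06082231,
       -0.09188935]), 'joint_efforts': array([-5.26950716e-04, -5.21563339e+01,  4.65652549e+01,  1.61874719e-02,
       -5.13292287e-05,  1.83212626e-05]), 'ee_pos': array([ 0.19921135, -0.51242046,  0.22917298]), 'tcp_rot': array([-1.79933320e+02,  7.16748723e-05,  2.12438272e+01]), 'wrist_force': array([-0.04834318,  0.02497849, -0.04498919]), 'torque': array([-0.00286319,  0.00952392,  0.04441338]), 'grasp_force': 0.0, 'opening': 0.08527299993129747}
```

View pics/top0.png

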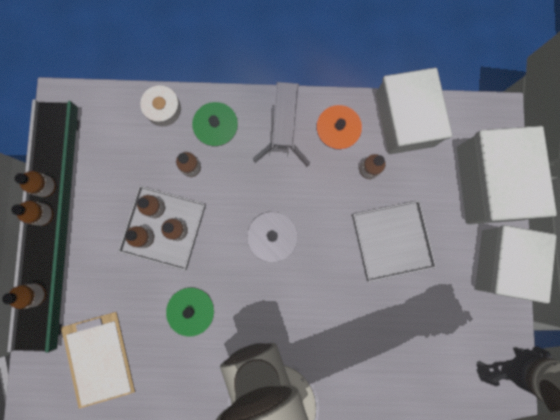

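View pics/side0.png

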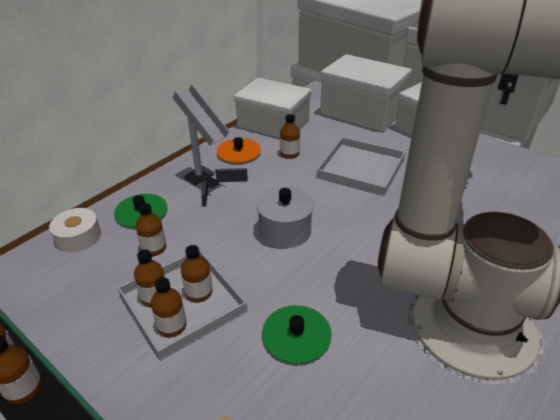

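The candidates in the top view are the steel lid (272,237), the green look-alikes (215,122) and (190,312), the orange look-alike (340,127) and the white roll (159,103). I choose the steel lid with the black knob on the canister. Its side-view pixel is (285,205). The empty tray is at (393,240) and the V is at (283,153).

```bash
cat > h.py <<'E'
from workcell import bot
import cv2,numpy as np
def ray(n,uv,z,m=None):
    m=m or bot.camera_model(n); f=210/np.tan(np.radians(m["vertical_fov"])/2)
    R=np.array(m["R"]);t=np.array(m["t"]);c=-R.T@t
    d=R.T@np.array([(uv[0]-m["cx"])/f,(uv[1]-m["cy"])/f,1])
    return c+d*(z-c[2])/d[2]
def proj(n,X,m=None):
    m=m or bot.camera_model(n); f=210/np.tan(np.radians(m["vertical_fov"])/2)
    p=np.array(m["R"])@np.array(X)+np.array(m["t"]);return p[0]/p[2]*f+m["cx"],p[1]/p[2]*f+m["cy"]
E
python3 - <<'E'
from h import *
t=cv2.imread("pics/top0.png");s=cv2.imread("pics/side0.png")
def dark(im,x0,y0,x1,y1,th=60):
    g=im[y0:y1,x0:x1].max(2)<th
    n,l,st,c=cv2.connectedComponentsWithStats(g.astype(np.uint8))
    return [(np.round(c[i]+[x0,y0],1).tolist(),st[i].tolist()) for i in range(1,n) if st[i][4]>15]
k=dark(t,255,220,290,255);print("knob top",k);ks=dark(s,270,182,300,210);print("knob side",ks)
print("knob xy(top)",ray("top",k[0][0],.122),"side",ray("side",ks[0][0],.113))
# lid disc: bright circle
g=cv2.cvtColor(t,cv2.COLOR_BGR2GRAY);
c=cv2.HoughCircles(cv2.GaussianBlur(g[200:275,235:310],(3,3),0),cv2.HOUGH_GRADIENT,1,50,param1=60,param2=12,minRadius=20,maxRadius=30);print(c)
if c is not None: print("disc",ray("top",c[0,0,:2]+[235,200],.089))
for n,u in [("tl",(353,213)),("tr",(416,202)),("br",(433,265)),("bl",(369,279))]: print(n,ray("top",u,.03))
def crop(im,x0,y0,w,h,z): return cv2.resize(im[y0:y0+h,x0:x0+w],None,fx=z,fy=z,interpolation=cv2.INTER_CUBIC)
a=crop(t,230,75,100,100,4);b=crop(t,340,190,100,100,4);c=crop(t,230,190,100,50,4);d=crop(s,240,180,100,50,4)
cv2.imwrite("pics/c1.png",cv2.resize(np.vstack([np.hstack([a,b]),np.hstack([c,d])]),(800,600)))
E
```

```text
knob top []
knob side [([284.5, 195.9], [9, 6, 12, 17, 172])]Traceback (most recent call last):
  File "<stdin>", line 8, in <module>
IndexError: list index out of range
```

Run:
```python
from h import *
t=cv2.imread("pics/top0.png");s=cv2.imread("pics/side0.png")
def dark(im,x0,y0,x1,y1,th=60):
    g=im[y0:y1,x0:x1].max(2)<th
    n,l,st,c=cv2.connectedComponentsWithStats(g.astype(np.uint8))
    return [(np.round(c[i]+[x0,y0],1).tolist(),st[i].tolist()) for i in range(1,n) if st[i][4]>15]
k=dark(t,255,220,290,255,95);print("knob top",k)
if k: print(ray("top",k[0][0],.122))
print("side",ray("side",(284.5,195.9),.113))
g=cv2.cvtColor(t,cv2.COLOR_BGR2GRAY)
c=cv2.HoughCircles(cv2.GaussianBlur(g[200:275,235:310],(3,3),0),cv2.HOUGH_GRADIENT,1,50,param1=60,param2=12,minRadius=20,maxRadius=30);print(c)
if c is not None: print("disc",ray("top",c[0,0,:2]+[235,200],.089))
for n,u in [("tl",(353,213)),("tr",(416,202)),("br",(433,265)),("bl",(369,279))]: print(n,ray("top",u,.03))
def crop(im,x0,y0,w,h,z): return cv2.resize(im[y0:y0+h,x0:x0+w],None,fx=z,fy=z,interpolation=cv2.INTER_CUBIC)
a=crop(t,230,75,100,100,4);b=crop(t,340,190,100,100,4);c=crop(t,230,210,100,50,4);d=crop(s,240,180,100,50,4)
cv2.imwrite("pics/c1.png",np.vstack([np.hstack([a,b]),np.hstack([c,d])]))
```

```text
knob top [([271.8, 235.6], [13, 11, 9, 10, 67])]
[0.47621506 0.01557384 0.122     ]
side [0.47305494 0.01862388 0.113     ]
[[[37.5 37.5 24.6]]]
disc [0.47301209 0.01346332 0.089     ]
tl [ 0.55387615 -0.21891102  0.03      ]
tr [ 0.59146973 -0.40346312  0.03      ]
br [ 0.40991981 -0.4501068   0.03      ]
bl [ 0.36535679 -0.26563344  0.03      ]
```

View pics/c1.png

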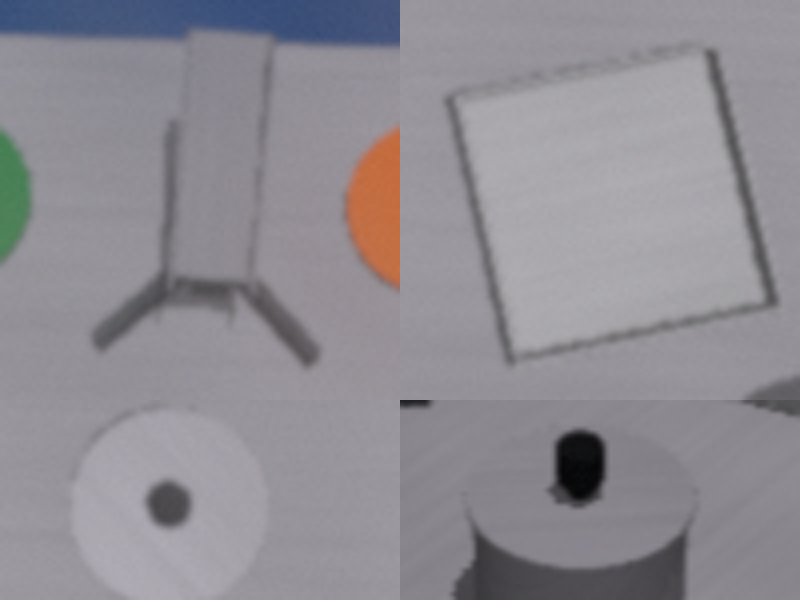

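The crop confirms the steel lid with its black knob. It also shows the empty tray and the V tips at about (254,160) and (309,164). The two views agree on the knob to about 4 mm. I'll travel above it and turn the finger axis towards x.

```bash
python3 -m crank '[[[0.4,1,0,0,0,0.5],[0.6,1,0,0,0,0.6],[0.6,1,0,0,0,0.6],[0.6,1,0,0,0,0.6],[0.6,1,0,0,0,0.6],[0.6,1,0,0,0,0.6],[0.6,1,0,0,0,0.6],[0.6,1,0,0,0,0.6],[0.6,1,0,0,0,0.6],[0.6,1,0,0,0,0.6],[0.6,1,0,0,0,0.6],[0.6,1,0,0,0,0.6],[0.6,1,0,0,0,0.6],[0.6,1,0,0,0,0.6],[0.6,1,0,0,0,0.6],[0.6,1,0,0,0,0.6],[0.6,1,0,0,0,0.6],[0.6,1,0,0,0,0.6],[0.6,1,0,0,0,0.6],[0.6,1,0,0,0,0.6]]]' 1
python3 - <<'E'
from h import *
m=bot.camera_model("top")
a=ray("top",(254.3,160),.04,m);b=ray("top",(308.5,163.5),.04,m)
d=b-a;d=d/np.linalg.norm(d); x=np.array([-d[1],d[0],0]); print(a,b,np.linalg.norm(b-a)); print("dockx",x,"origin",(a+b)/2-.0177*x)
cs=[ray("top",u,.03,m) for u in [(352.5,213.7),(418,202.5),(433.7,265.5),(368,280)]]
print(np.mean(cs,0),[np.linalg.norm(cs[i]-cs[i-1]) for i in range(4)])
im=bot.camera("wrist");cv2.imwrite("pics/w1.png",im[:,:,::-1])
E
```

```text
time: 1.77
ee_pos: [0.4356, -0.1115, 0.2295]
tcp_rot: [-180.0, -0.0, 103.3]
wrist_force: [0.5, -0.2, -0.2]
opening: 0.0857
grasp_force: 0.0
[0.70040747 0.07274359 0.04      ] [ 0.69469826 -0.08590704  0.04      ] 0.15875332037628617
dockx [ 0.99935313 -0.03596278  0.        ] origin [ 0.67986432 -0.00594518  0.04      ]
[ 0.47823821 -0.33541346  0.03      ] [np.float64(0.19467051456066845), np.float64(0.19565618348881628), np.float64(0.18658397623279477), np.float64(0.19486137054951086)]
```

View pics/w1.png

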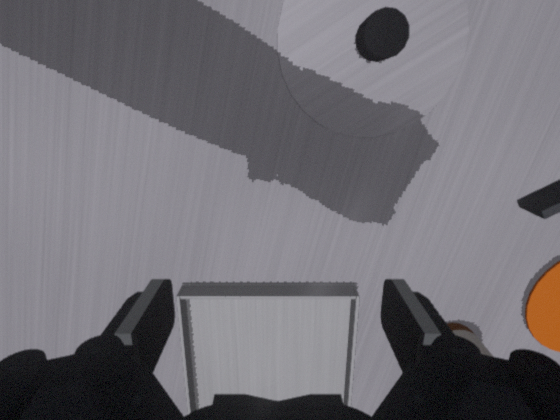

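The wrist view shows the knob head at (383,34), the empty tray at (268,290) and one V fence at right (540,195). I'll centre above the knob.

```bash
cat > knob.py <<'E'
from h import *
def knob(z,fn=None):
    m=bot.camera_model("wrist"); o=bot.get_obs(); im=bot.camera("wrist")
    if fn: cv2.imwrite(fn,im[:,:,::-1])
    n,l,st,c=cv2.connectedComponentsWithStats((im[:260].max(2)<60).astype(np.uint8))
    r=[(c[i].round(1),st[i].tolist(),ray("wrist",c[i],z,m).round(4)) for i in range(1,n) if st[i][4]>150]
    print(o["ee_pos"].round(4),o["tcp_rot"].round(1)); [print(x) for x in r]
E
python3 -c "from knob import *;knob(.115)"
```

```text
[ 0.4371 -0.1092  0.2292] [ 1.800e+02 -1.000e-01  1.036e+02]
(array([379.7,  38.8]), [354, 13, 52, 52, 2086], array([0.4754, 0.0165, 0.115 ]))
(array([540.2, 202.1]), [515, 183, 45, 38, 878], array([ 0.6276, -0.061 ,  0.115 ]))
```

```bash
python3 -m crank '[[[0.27,0.9,0,0,0,0],[0.27,0.9,0,0,0,0],[0.27,0.9,0,0,0,0],[0.27,0.9,0,0,0,0],[0.27,0.9,0,0,0,0],[0.27,0.9,0,0,0,0],[0.27,0.87,0,0,0,0],[0,0,-0.5,0,0,0],[0,0,-0.5,0,0,0],[0,0,-0.5,0,0,0],[0,0,-0.5,0,0,0],[0,0,0,0,0,0],[0,0,0,0,0,0]]]'
python3 -c "from knob import *;knob(.115)"
```

```text
time: 2.95
ee_pos: [0.4725, 0.0121, 0.189]
tcp_rot: [-179.9, -0.0, 103.0]
wrist_force: [0.2, -0.8, 0.1]
opening: 0.0854
grasp_force: 0.0
[0.4725 0.0121 0.189 ] [-179.9   -0.   103. ]
(array([549.4, 208. ]), [531, 169, 29, 91, 1518], array([0.6381, 0.0607, 0.115 ]))
(array([283.2, 217.5]), [260, 191, 47, 54, 2010], array([0.4753, 0.0167, 0.115 ]))
```

```bash
python3 -m crank '[[[0.15,0.22,0,0,0,0],[0,0,-0.5,0,0,0],[0,0,-0.5,0,0,0],[0,0,-0.5,0,0,0],[0,0,-0.5,0,0,0],[0,0,-0.5,0,0,0],[0,0,-0.5,0,0,0],[0,0,-0.4,0,0,0],[0,0,-0.2,0,0,0],[0,0,0,0,0,0],[0,0,0,0,0,0]]]' && python3 -m crank '[[[0,0,0,0,0,0],[0,0,0,0,0,0],[0,0,0,0,0,0],[0,0,0,0,0,0],[0,0,0,0,0,0],[0,0,0,0,0,0],[0,0,0,0,0,0],[0,0,0,0,0,0],[0,0,0,0,0,0],[0,0,0,0,0,0]]]' 0 60
```

```text
time: 3.92
ee_pos: [0.4761, 0.0172, 0.1178]
tcp_rot: [-180.0, 0.0, 103.1]
wrist_force: [0.6, 0.2, 0.2]
opening: 0.0852
grasp_force: 0.0
time: 4.75
ee_pos: [0.4763, 0.0172, 0.1185]
tcp_rot: [179.9, 0.0, 103.1]
wrist_force: [-1.0, -0.7, 4.9]
opening: 0.0263
grasp_force: 58.7
```

```bash
python3 -m crank '[[[0,0,0.1,0,0,0],[0,0,0.2,0,0,0],[0,0,0.3,0,0,0],[0,0,0.4,0,0,0],[0,0,0.4,0,0,0],[0,0,0.4,0,0,0],[0,0,0.5,0,0,0],[0,0,0.5,0,0,0],[0,0,0.5,0,0,0],[0,0,0.5,0,0,0],[0,0,0,0,0,0],[0,0,0,0,0,0]]]'
python3 - <<'E'
from h import *
im=bot.camera("side");cv2.imwrite("pics/s2.png",im[100:310,140:420,::-1].repeat(2,0).repeat(2,1))
E
```

```text
time: 5.75
ee_pos: [0.4764, 0.0172, 0.1944]
tcp_rot: [179.9, 0.0, 103.1]
wrist_force: [0.6, -0.4, -2.6]
opening: 0.0259
grasp_force: 59.3
```

View pics/s2.png

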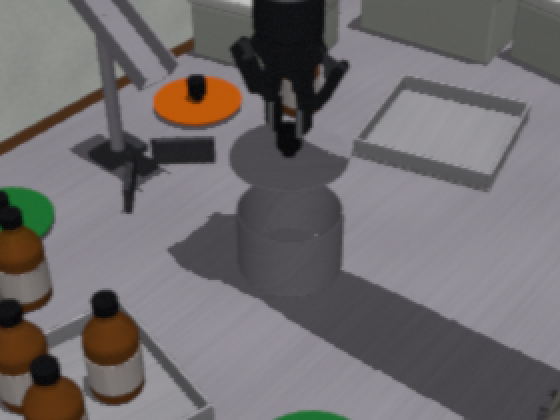

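The lid hangs level in the fingers and the canister stayed behind. I'll check the tray centre from the first wrist picture and carry the lid across.

```bash
python3 - <<'E'
from h import *
m=bot.camera_model("wrist");o=bot.get_obs();R=np.array(m["R"]);c=-R.T@np.array(m["t"])
m=dict(m);c2=c-o["ee_pos"]+[.4371,-.1092,.2292];m["t"]=-R@c2
a=ray("wrist",(180,285),.03,m);b=ray("wrist",(357,285),.03,m);d=(b-a)/np.linalg.norm(b-a)
print(a,b,np.linalg.norm(b-a)); p=np.array([d[1],-d[0],0]); print("centre",(a+b)/2+.1*p,(a+b)/2-.1*p,d)
E
python3 -m crank '[[[0,-0.2,0,0,0,0],[0,-0.4,0,0,0,0],[0,-0.6,0,0,0,0],[0,-0.8,0,0,0,0],[0,-0.8,0,0,0,0],[0,-0.8,0,0,0,0],[0,-0.8,0,0,0,0],[0,-0.8,0,0,0,0],[0,-0.8,0,0,0,0],[0,-0.8,0,0,0,0],[0,-0.8,0,0,0,0],[0,-0.8,0,0,0,0],[0,-0.8,0,0,0,0],[0,-0.8,0,0,0,0],[0,-0.8,0,0,0,0],[0,-0.8,0,0,0,0],[0,-0.8,0,0,0,0],[0,-0.6,0,0,0,0],[0,-0.4,0,0,0,0],[0,-0.2,0,0,0,0]]]'
```

```text
[ 0.36159538 -0.24628415  0.03      ] [ 0.54663707 -0.2035032   0.03      ] 0.18992270694670987
centre [ 0.47664167 -0.32232367  0.03      ] [ 0.43159077 -0.12746368  0.03      ] [0.97429995 0.22525452 0.        ]
time: 7.47
ee_pos: [0.4757, -0.2559, 0.1934]
tcp_rot: [-180.0, -0.0, 103.0]
wrist_force: [0.1, -0.1, -2.7]
opening: 0.0256
grasp_force: 59.3
```

```bash
python3 -m crank '[[[0,-0.5,0,0,0,0],[0,-0.7,0,0,0,0],[0.1,-0.8,0,0,0,0],[0,-0.8,0,0,0,0],[0,-0.7,0,0,0,0],[0,-0.4,0,0,0,0],[0,0,-0.3,0,0,0],[0,0,-0.6,0,0,0],[0,0,-0.6,0,0,0],[0,0,-0.6,0,0,0],[0,0,-0.6,0,0,0],[0,0,-0.6,0,0,0],[0,0,-0.6,0,0,0],[0,0,-0.3,0,0,0],[0,0,0,0,0,0],[0,0,0,0,0,0]]]'
python3 - <<'E'
from h import *
im=bot.camera("wrist");a=bot.camera("top")
cv2.imwrite("pics/p3.png",cv2.resize(np.hstack([im,a[150:360,280:560].repeat(2,0).repeat(2,1)])[:,:,::-1],(800,300)))
E
```

```text
time: 8.8
ee_pos: [0.478, -0.3327, 0.1096]
tcp_rot: [-180.0, -0.0, 103.1]
wrist_force: [0.3, 0.2, -2.3]
opening: 0.0259
grasp_force: 59.3
```

View pics/p3.png

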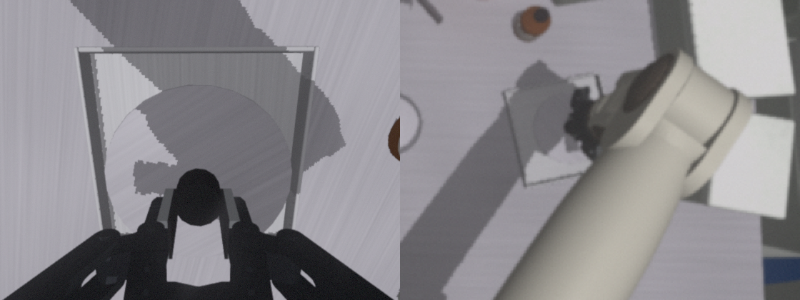

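Laterally the lid (centre x≈199) is centred between the tray walls (78..318). I'll check the depth using the far wall at about (198,47).

Run:
```python
from h import *
a=ray("wrist",(78*1.4,48*1.4),.03);b=ray("wrist",(318*1.4,48*1.4),.03);d=(b-a)/np.linalg.norm(b-a)
p=np.array([d[1],-d[0],0]);e=bot.get_obs()["ee_pos"]*[1,1,0]
print(a,b,np.linalg.norm(b-a),(e-a)@p,(e-a)@d)
```

```text
[ 0.36262386 -0.26367838  0.03      ] [ 0.55220899 -0.21989828  0.03      ] 0.19457445495644224 0.09362480292880482 0.09724533417422318
```

```bash
python3 -m crank '[[[0,-0.25,-0.3,0,0,0],[0,0,-0.5,0,0,0],[0,0,-0.5,0,0,0],[0,0,-0.5,0,0,0],[0,0,-0.4,0,0,0],[0,0,-0.3,0,0,0],[0,0,-0.2,0,0,0],[0,0,-0.15,0,0,0],[0,0,-0.1,0,0,0],[0,0,0,0,0,0],[0,0,0,0,0,0]]]'
```

```text
time: 9.82
ee_pos: [0.4782, -0.3379, 0.0511]
tcp_rot: [180.0, 0.0, 103.1]
wrist_force: [-0.4, 0.4, -2.5]
opening: 0.0259
grasp_force: 59.3
```

```bash
python3 -m crank '[[[0,0,-0.1,0,0,0],[0,0,-0.1,0,0,0],[0,0,-0.08,0,0,0],[0,0,0,0,0,0],[0,0,0,0,0,0]]]'
```

```text
time: 10.23
ee_pos: [0.4782, -0.3379, 0.0456]
tcp_rot: [180.0, 0.0, 103.1]
wrist_force: [-0.7, 1.0, 2.1]
opening: 0.026
grasp_force: 59.7
```

Contact with the floor: release and rise.

```bash
python3 -m crank '[[[0,0,0,0,0,0],[0,0,0,0,0,0],[0,0,0,0,0,0],[0,0,0,0,0,0],[0,0,0,0,0,0],[0,0,0,0,0,0],[0,0,0,0,0,0],[0,0,0,0,0,0]]]' 1 && python3 -m crank '[[[0,0,0.3,0,0,0],[0,0,0.6,0,0,0],[0,0,0.8,0,0,0],[0,0,0.8,0,0,0],[0,0,0.8,0,0,0],[0,0,0.8,0,0,0],[0,0,0.8,0,0,0],[0,0,0.8,0,0,0],[0,0,0.8,0,0,0],[0,0,0.8,0,0,0],[0,0,0.3,0,0,0],[0,0,0,0,0,0]]]'
python3 -c "from knob import *;knob(.04,'pics/w4.png')"
```

```text
time: 10.9
ee_pos: [0.4781, -0.3378, 0.0452]
tcp_rot: [180.0, 0.0, 103.1]
wrist_force: [0.4, -0.2, 0.1]
opening: 0.0853
grasp_force: 0.0
time: 11.9
ee_pos: [0.4787, -0.3382, 0.1997]
tcp_rot: [179.9, 0.2, 103.1]
wrist_force: [0.7, -0.0, -0.1]
opening: 0.0855
grasp_force: 0.0
[ 0.4787 -0.3382  0.1997] [179.9   0.2 103.1]
(array([533.7, 168.5]), [519, 137, 41, 70, 691], array([ 0.6884, -0.2717,  0.04  ]))
(array([276.4, 188.7]), [259, 170, 35, 38, 1039], array([ 0.4783, -0.3384,  0.04  ]))
```

View pics/w4.png

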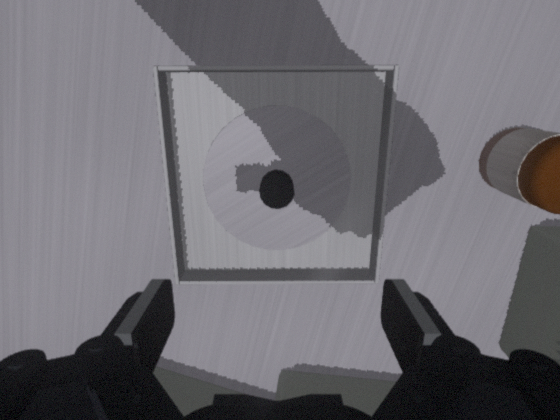

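The lid lies flat at (276,189), centred in the tray. Next I go behind the canister.

```bash
python3 -m crank '[[[-0.1,0.4,0,0,0,-0.12],[-0.2,0.8,0,0,0,-0.12],[-0.2,0.95,0,0,0,-0.12],[-0.2,0.95,0,0,0,-0.12],[-0.2,0.95,0,0,0,-0.12],[-0.2,0.95,0,0,0,-0.12],[-0.2,0.95,0,0,0,-0.12],[-0.2,0.95,0,0,0,-0.12],[-0.2,0.95,0,0,0,-0.12],[-0.2,0.95,0,0,0,-0.12],[-0.2,0.95,0,0,0,-0.12],[-0.2,0.95,0,0,0,-0.12],[-0.2,0.95,0,0,0,-0.12],[-0.2,0.95,0,0,0,-0.12],[-0.2,0.95,0,0,0,-0.12],[-0.2,0.95,0,0,0,-0.12],[-0.2,0.95,0,0,0,-0.12],[-0.15,0.95,0,0,0,-0.12],[0,0.95,0,0,0,0],[0,0.6,0,0,0,0]]]'
python3 - <<'E'
from h import *
t=bot.camera("top");w=bot.camera("wrist")
cv2.imwrite("pics/p5.png",cv2.resize(np.hstack([w,t[100:310,140:420].repeat(2,0).repeat(2,1)])[:,:,::-1],(800,300)))
cv2.imwrite("pics/w5.png",w[:,:,::-1])
E
```

```text
time: 13.62
ee_pos: [0.408, 0.0228, 0.1961]
tcp_rot: [-179.9, -0.0, 88.2]
wrist_force: [0.3, -0.3, 0.2]
opening: 0.0851
grasp_force: 0.0
```

View pics/p5.png

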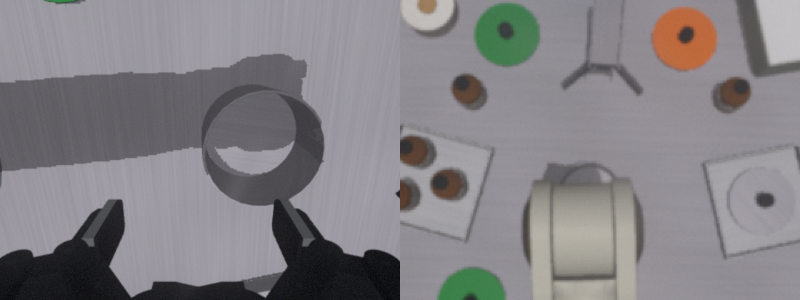

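The wrist view shows the open canister rim centred at about (264,145) in the scaled picture, which is (370,203) at full size. The lid sits in the tray in the top view, and the V mouth tips are at (565,85) and (638,91).

Run:
```python
from h import *
w=cv2.imread("pics/w5.png",0)
print(ray("wrist",(370,203),.085), [ray("wrist",u,.085).round(4) for u in((286,203),(454,203),(370,118),(370,287))])
m=bot.camera_model("top")
for u in [(565,85),(638,91)]: print(ray("top",(140+u[0]*0-0+ (u[0]-400)*.7,100+u[1]*.7),.04,m))
s=bot.camera("side");cv2.imwrite("pics/s6.png",s[120:260,120:320,::-1].repeat(4,0).repeat(4,1))
```

```text
[0.4766093  0.02281982 0.085     ] [array([0.4146, 0.0247, 0.085 ]), array([0.5385, 0.021 , 0.085 ]), array([0.4736, 0.0839, 0.085 ]), array([ 0.4801, -0.0474,  0.085 ])]
[0.70200447 0.0692899  0.04      ]
[ 0.69393564 -0.08035868  0.04      ]
```

View pics/s6.png

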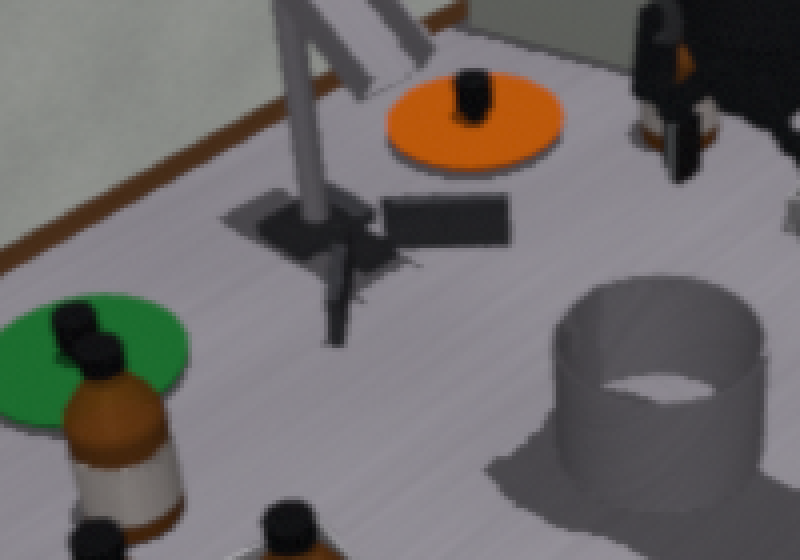

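The side view shows the V between fence tips (510,195..245) and (336,346), with the chute above and the path clear.

```bash
python3 - <<'E'
from h import *
for u,z in [((510,195),.04),((510,245),0),((336,346),0),((328,346),0),((346,346),0)]: print(u,ray("side",(120+u[0]/4,120+u[1]/4),z).round(4))
E
python3 -m crank '[[[0.25,-0.15,-0.3,0,0,0],[0,0,-0.7,0,0,0],[0,0,-0.7,0,0,0],[0,0,-0.7,0,0,0],[0,0,-0.7,0,0,0],[0,0,-0.7,0,0,0],[0,0,-0.7,0,0,0],[0,0,-0.7,0,0,0],[0,0,-0.5,0,0,0],[0,0,-0.3,0,0,0],[0,0,-0.1,0,0,0],[0,0,0,0,0,0],[0,0,0,0,0,0]]]'
```

```text
(510, 195) [ 0.6935 -0.0871  0.04  ]
(510, 245) [ 0.6921 -0.0828  0.    ]
(336, 346) [0.7037 0.0757 0.    ]
(328, 346) [0.7079 0.0791 0.    ]
(346, 346) [0.6985 0.0714 0.    ]
time: 14.85
ee_pos: [0.4144, 0.018, 0.0757]
tcp_rot: [180.0, -0.0, 88.2]
wrist_force: [-0.0, -0.2, 1.0]
opening: 0.0855
grasp_force: 0.0
```

```bash
python3 -m crank '[[[0,0,-0.2,0,0,0],[0,0,-0.2,0,0,0],[0,0,0,0,0,0]]]' && python3 -m crank '[[[0,0,0,0,0,0],[0,0,0,0,0,0],[0,0,0,0,0,0],[0,0,0,0,0,0],[0,0,0,0,0,0],[0,0,0,0,0,0],[0,0,0,0,0,0],[0,0,0,0,0,0],[0,0,0,0,0,0],[0,0,0,0,0,0],[0,0,0,0,0,0],[0,0,0,0,0,0]]]' 0 25
```

```text
time: 15.1
ee_pos: [0.4139, 0.0182, 0.0666]
tcp_rot: [-180.0, 0.0, 88.2]
wrist_force: [-0.2, 0.4, 0.7]
opening: 0.0852
grasp_force: 0.0
time: 16.1
ee_pos: [0.4142, 0.0182, 0.0672]
tcp_rot: [180.0, -0.0, 88.2]
wrist_force: [-0.0, 0.6, -0.3]
opening: 0.0023
grasp_force: 25.6
```

```bash
python3 -m crank '[[[0.2,0,0,0,0,0],[0.4,-0.06,0,0,0,0],[0.5,-0.06,0,0,0,0],[0.5,-0.06,0,0,0,0],[0.5,-0.06,0,0,0,0],[0.5,-0.06,0,0,0,0],[0.5,-0.06,0,0,0,0],[0.5,-0.06,0,0,0,0],[0.5,-0.06,0,0,0,0],[0.5,-0.06,0,0,0,0],[0.5,-0.06,0,0,0,0],[0.5,-0.06,0,0,0,0],[0.5,-0.06,0,0,0,0],[0.5,-0.06,0,0,0,0],[0.5,-0.06,0,0,0,0],[0.5,-0.06,0,0,0,0],[0.5,-0.06,0,0,0,0],[0.4,-0.06,0,0,0,0],[0.2,-0.06,0,0,0,0],[0,0,0,0,0,0]]]'
```

```text
time: 17.77
ee_pos: [0.5899, -0.0036, 0.0673]
tcp_rot: [179.9, -0.0, 88.2]
wrist_force: [-0.5, 0.5, 3.5]
opening: 0.0024
grasp_force: 25.2
```

```bash
python3 -m crank '[[[0.15,0,0,0,0,0],[0.15,0,0,0,0,0],[0.15,0,0,0,0,0],[0.15,0,0,0,0,0],[0.15,0,0,0,0,0],[0.15,0,0,0,0,0],[0,0,0,0,0,0]]]' && python3 -m crank '[[[0.1,0,0,0,0,0],[0.1,0,0,0,0,0],[0,0,0,0,0,0]]]'
python3 - <<'E'
from h import *
cv2.imwrite("pics/s7.png",bot.camera("side")[100:240,140:340,::-1].repeat(4,0).repeat(4,1))
E
```

```text
time: 18.35
ee_pos: [0.6071, -0.0037, 0.0673]
tcp_rot: [180.0, 0.0, 88.2]
wrist_force: [-3.6, 0.1, 4.9]
opening: 0.0024
grasp_force: 25.7
time: 18.6
ee_pos: [0.6109, -0.0037, 0.0673]
tcp_rot: [-180.0, 0.0, 88.2]
wrist_force: [-4.3, -0.6, 7.0]
opening: 0.0022
grasp_force: 25.8
```

View pics/s7.png

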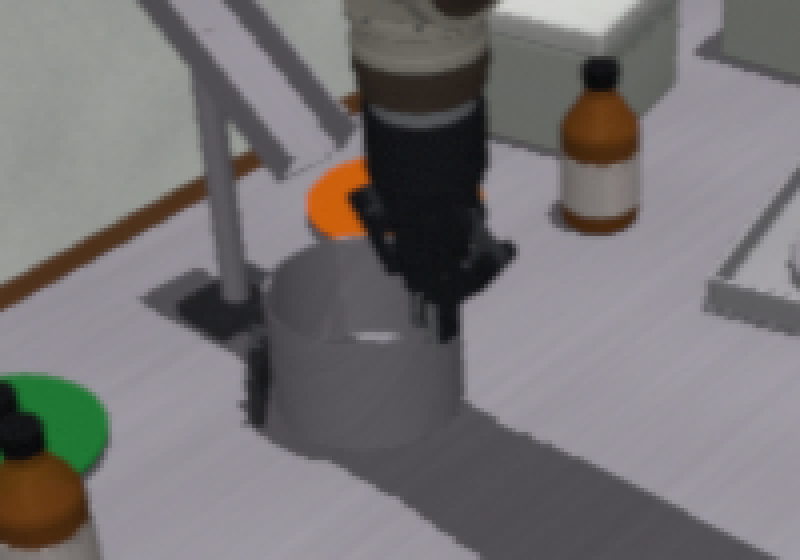

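The canister is just entering the V, with the fence at (258,380) beside it. I'll creep on until the fences push back.

```bash
for i in 1 2 ; do python3 -m crank '[[[0.1,0,0,0,0,0],[0,0,0,0,0,0]]]' | grep -E "ee|wrist"; done; python3 -m crank '[[[0.1,0,0,0,0,0],[0.1,0,0,0,0,0],[0,0,0,0,0,0]]]'| grep -E "ee|wrist"
```

```text
ee_pos: [0.6128, -0.0037, 0.0673]
wrist_force: [-5.1, -0.5, 6.2]
ee_pos: [0.6145, -0.0037, 0.0673]
wrist_force: [-7.0, -0.5, 8.4]
ee_pos: [0.6151, -0.0044, 0.0672]
wrist_force: [-24.3, -4.2, 18.2]
```

```bash
python3 -m crank '[[[0,-0.1,0,0,0,0],[0,0,0,0,0,0]]]'| grep -E "ee|wrist"; python3 -m crank '[[[0.05,0,0,0,0,0],[0,0,0,0,0,0]]]'| grep -E "ee|wrist"
python3 - <<'E'
from h import *
cv2.imwrite("pics/t8.png",bot.camera("top")[:,:,::-1])
im=cv2.imread("pics/t8.png")[110:210,210:360];cv2.imwrite("pics/t8c.png",cv2.resize(im,None,fx=5,fy=5,interpolation=cv2.INTER_CUBIC))
E
```

```text
ee_pos: [0.6158, -0.006, 0.0672]
wrist_force: [-21.3, -1.8, 15.4]
ee_pos: [0.6159, -0.0061, 0.0672]
wrist_force: [-26.4, -2.6, 17.8]
```

View pics/t8c.png

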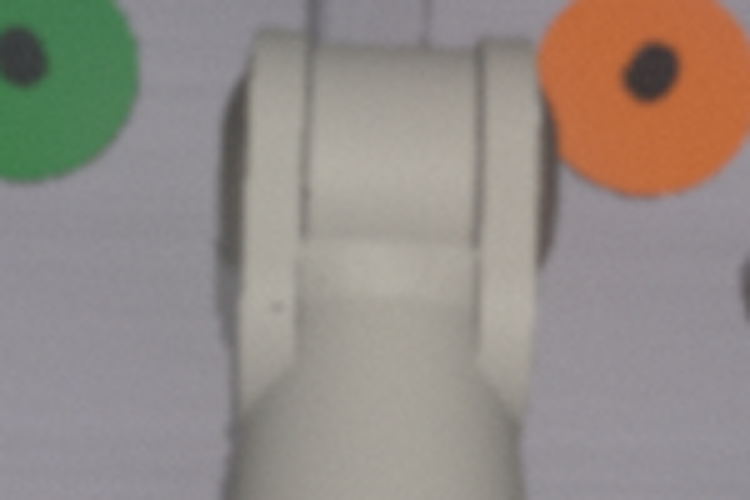

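The arm hides the canister in the top view. The y shift let it slide 1.6 mm along the left fence, so I'll go on until y is blocked.

```bash
for i in 1 2; do python3 -m crank '[[[0,-0.1,0,0,0,0],[0,0,0,0,0,0]]]'| grep -E "ee|wrist"; done
```

```text
ee_pos: [0.6166, -0.0077, 0.0672]
wrist_force: [-21.7, -0.4, 15.0]
ee_pos: [0.6181, -0.009, 0.0673]
wrist_force: [-12.7, 2.7, 10.4]
```

```bash
python3 -m crank '[[[0.1,0,0,0,0,0],[0,0,0,0,0,0]]]'| grep -E "ee|wrist";python3 -m crank '[[[0,-0.1,0,0,0,0],[0,0,0,0,0,0]]]'| grep -E "ee|wrist"
```

```text
ee_pos: [0.6182, -0.0089, 0.0672]
wrist_force: [-25.3, 4.1, 17.4]
ee_pos: [0.6182, -0.0093, 0.0673]
wrist_force: [-24.7, 13.2, 17.0]
```

Both fences now resist (y is blocked and x is blocked), so the canister is home. I'll take off the preload, open and rise.

```bash
python3 -m crank '[[[-0.1,0.1,0,0,0,0],[0,0,0,0,0,0]]]'| grep -E "ee|wrist";python3 -m crank '[[[0,0,0,0,0,0],[0,0,0,0,0,0],[0,0,0,0,0,0],[0,0,0,0,0,0],[0,0,0,0,0,0],[0,0,0,0,0,0]]]' 0.5; python3 -m crank '[[[0,0,0.2,0,0,0],[0,0,0.3,0,0,0],[0,0,0.5,0,0,0],[0,0,0.5,0,0,0],[0,0,0.5,0,0,0],[0,0,0.5,0,0,0],[-0.5,0,0.5,0,0,0],[-0.8,0,0.5,0,0,0],[-0.8,0,0.5,0,0,0],[-0.8,0,0.5,0,0,0],[-0.8,0,0.5,0,0,0],[-0.8,0,0.5,0,0,0],[-0.8,0,0,0,0,0],[-0.8,0,0,0,0,0],[-0.8,0,0,0,0,0],[-0.8,0,0,0,0,0],[-0.8,0,0,0,0,0],[-0.8,0,0,0,0,0],[-0.5,0,0,0,0,0],[0,0,0,0,0,0]]]'
python3 - <<'E'
from h import *
t=bot.camera("top");s=bot.camera("side");
a=cv2.resize(t[110:210,220:340],(480,400),interpolation=cv2.INTER_CUBIC);b=cv2.resize(s[130:230,140:220],(320,400),interpolation=cv2.INTER_CUBIC)
cv2.imwrite("pics/f9.png",np.hstack([a,b])[:,:,::-1])
E
```

```text
ee_pos: [0.618, -0.0087, 0.0673]
wrist_force: [-14.6, 4.3, 11.2]
time: 20.95
ee_pos: [0.6193, -0.0095, 0.067]
tcp_rot: [-180.0, 0.0, 88.2]
wrist_force: [-0.3, 0.7, -0.1]
opening: 0.0425
grasp_force: 0.0
time: 22.62
ee_pos: [0.422, -0.0094, 0.1784]
tcp_rot: [179.9, 0.0, 88.2]
wrist_force: [1.0, 0.3, -0.4]
opening: 0.0427
grasp_force: 0.0
```

View pics/f9.png

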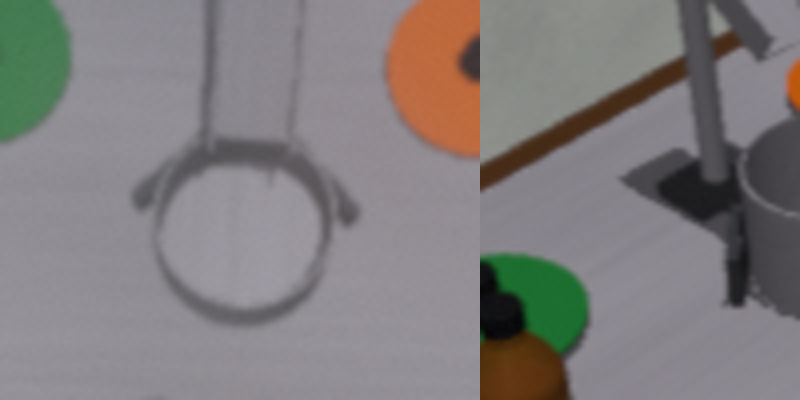

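The canister rim, centred at about (243,238) in the crop, sits between both fences and touches each one. One numeric check before handing in.

Run:
```python
from h import *
p=lambda u,z:ray("top",(220+u[0]/4,110+u[1]/4),z).round(4)
print("rim L,R,near",p((154,236),.085),p((331,236),.085),p((243,325),0.0),p((243,312),.085)); print("tips",p((140,205),.04),p((350,215),.04))
```

```text
rim L,R,near [0.6642 0.0581 0.085 ] [ 0.6679 -0.0662  0.085 ] [ 0.6168 -0.0077  0.    ] [ 0.612  -0.0058  0.085 ]
tips [0.6967 0.0706 0.04  ] [ 0.6939 -0.083   0.04  ]
```

```bash
python3 -c "
from workcell import bot
print(bot.job_done())"
```

```text
the job is handed in; nothing more can be done
None
```

I handed the job in without seeing a verdict: the lid lies flat, knob up, in the middle of the empty tray, the open canister is pressed home against both fences of the V (within about 5 mm by camera), and I left the bottles alone.

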